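# Seat a test roller in the V fixture and clamp it

### The job

Get the steel roller ready for inspection under the microscope: take it from the blue cradle, lower it gently into the two V supports of the fixture a little clear of the blue end stop, so that it centres itself, then slide it along the Vs until its end is lightly but definitely pressed home against the stop. Let go of it, swing the red clamp over onto it and press the clamp down firmly, without ramming anything, so that the roller stays home and the clamp stays down on it; leave the other things on the desk alone.

Things in the scene. Friction and masses are not known exactly. Their poses are not given: they have to be found in the camera images.
- roller: plain polished steel roller, diameter 24 mm, length 130 mm, 0.2 to 0.42 kg, both ends alike. Origin at its middle on its axis; its x axis runs along the roller (it may have rolled about x). At the start it lies level in the cradle.
- cradle: blue plastic storage cradle, fixed, 124 x 50 x 27 mm, with two V saddles 14 mm wide at x = +-47 mm; between them only the 5 mm base plate. Origin under its centre on the desk; x along the roller, z up. The axis of the stored roller is 31 mm above the desk. A tall microscope stands fixed behind it (world x over 0.55, y -0.42 to -0.14, 0.45 m high): keep the arm clear of it.
- fixture: fixed inspection fixture. Origin on the desk under its centre; x runs along the V grooves, from the stop (at -x) to the clamp (at +x), y towards the clamp's hinge, z up. Aluminium base plate 166 x 112 x 10 mm; two dark steel V supports stand on it. Between them (x = -40 to 40 mm) only the base plate is below, so fingers fit. At most 25 N between roller and fixture while the clamp is open.
- seat (a point): where the roller's middle is when it is seated and home: x = 0, y = 0 in the fixture, 45 mm above the desk; axes as the fixture. Come down 5 to 20 mm clear of the stop (middle at x = 5 to 20 mm), then slide to -x. The 90-degree V supports span x = -60 to -40 and 40 to 60 mm, are 54 mm wide, 46 mm high; groove 36 mm wide at the top, bottom line 28 mm above the desk.
- stop_face (a point): blue end stop with a round brass button, fixed to the fixture, 40 mm wide, top 56 mm above the desk. The point is the centre of the button's face, which looks to the fixture's +x, at x = -65 mm, y = 0, 45 mm above the desk, on the seated roller's axis. Press the roller's end on it with 3 to 20 N for 0.3 s (never over 25 N).
- clamp (a joint): angle of the red hinged clamp, rad: 0 when its pad lies on the seated roller, growing as it opens; about 2.75 to 3.0 at the start (folded back, away from the Vs on the +y side); stops at 3.08. A stiff hinge: it stays where it is left (about 1 N at the bar moves it).
- clamp_hinge (a point): point on the clamp's hinge line, which runs along the fixture's x: x = 82, y = 42 mm in the fixture, 57 mm above the desk, beside the bar's grip point.
- clamp_grip (a point): middle of the free part (35 mm) of the black round bar, 10 mm thick, parallel to the fixture's x, that sticks out to +x at the end of the clamp's arm. From the hinge line 85 mm along the arm and 10 mm square to it. Clamp closed: x = 82, y = -43 mm in the fixture, 67 mm above the desk; opening swings it up and over to +y. Two fingers can pinch it from above and let it turn between them.
- pad_face (a point): rubber pad under the clamp's arm, 14 x 18 x 6 mm, 42 mm from the hinge line, which lands on top of the roller over the +x V support. The point is the centre of its pressing face. A push on the bar arrives about doubled at the pad; 8 to 40 N at the pad for 0.3 s (4 to 20 N at the bar) are right.
- tape_blue: roll of blue tape, a bystander, loose: leave it where it is. Origin under its centre.
- eyecap_1: black eyepiece cap, a bystander, loose: leave it where it is. Origin under its centre.
- petri_2: petri dish, a bystander, loose: leave it where it is. Origin under its centre.
- micrometer: brown micrometer case, a bystander, loose: leave it where it is. Origin under its centre.
There are look-alikes about, which are no part of the job. There is more than one size of the roller; the one meant has the size given above.

How it is judged (in metres and radians):
On the way, in this order (a step that is already met when the one before it is completed fails the run):
1. the roller lies centred in both Vs, still clear of the stop (by more than 3 mm), clamp open (y of roller in the frame of fixture between -0.002 and 0.002 m and z of roller in the frame of fixture between 0.043 and 0.047 m and angle between the x axis of roller and the x axis of fixture, either way round below 0.03 rad and x of roller in the frame of fixture between 0.003 and 0.03 m and value of joint clamp above 0.8 rad), for 0.2 s.
2. the roller, in the Vs, is pressed endwise against the stop with more than 3 N for 0.3 s, clamp open (y of roller in the frame of fixture between -0.002 and 0.002 m and z of roller in the frame of fixture between 0.043 and 0.047 m and angle between the x axis of roller and the x axis of fixture, either way round below 0.03 rad and x of roller in the frame of fixture between -0.003 and 0.002 m and contact force between roller and fixture_c1 above 3 N and value of joint clamp above 0.8 rad), for 0.3 s.
3. the clamp's pad presses on the home roller with more than 8 N for 0.3 s, the fingers off the roller (y of roller in the frame of fixture between -0.002 and 0.002 m and z of roller in the frame of fixture between 0.043 and 0.047 m and angle between the x axis of roller and the x axis of fixture, either way round below 0.03 rad and x of roller in the frame of fixture between -0.003 and 0.002 m and contact force between roller and clamp_c0 above 8 N and contact force between the fingers and roller below 0.5 N), for 0.3 s.
At the end, for the whole second after the job is handed in: The roller rests in both Vs (axis within 2 mm sideways and in height, within 0.03 rad of the groove), its end within 2 mm of the stop, the clamp down on it (angle -0.06 to 0.04 rad), all at rest (y of roller in the frame of fixture between -0.002 and 0.002 m and z of roller in the frame of fixture between 0.043 and 0.047 m and angle between the x axis of roller and the x axis of fixture, either way round below 0.03 rad and x of roller in the frame of fixture between -0.003 and 0.002 m and value of joint clamp between -0.06 and 0.04 rad and linear speed of roller below 0.01 m/s); the robot touches nothing.
It fails at once if the roller is rammed or dropped into the fixture (more than 25 N between them while the clamp is open) (contact force between roller and fixture above 25 N and value of joint clamp above 0.5 rad).
It fails at once if the stop is pushed with more than 25 N (contact force between roller and fixture_c1 above 25 N).
It fails at once if the clamp pad presses with more than 40 N (contact force between roller and clamp_c0 above 40 N).
It fails at once if a bystander (blue tape, eyepiece cap, petri dish, micrometer case) is moved by more than 2 cm (distance of any of tape_blue, eyecap_1, petri_2, micrometer from where it was at the start of the episode above 0.02 m).
It also fails if it takes over 72 s, if anything falls off the work surface, if the arm or the gripper's body presses on something with over 40 N, if the wrist force passes 120 N, or if a joint passes its speed limit or range.

### The arm

A 7-joint arm with a two-finger parallel gripper is mounted at the origin on a cart in front of the work surface, level with it; the furniture and walls round the work are solid. World frame = base frame: x ahead of the robot, y to its left, z up, the work surface at z = 0. Lengths are in mm, angles in rad, forces in N, time in s.
With the tool pointing down it reaches from about 350 to 775 mm from the base axis. Payload 3.1 kg.
Tool frame: the origin (TCP) lies on the centre line of the jaws, within the pads' length; the fingertips stand 11 mm ahead of it and the grasp point (between the pads) lies 8 mm behind it; z points along the fingers, y is the line along which they close (so a half turn about z gives the same grasp; the last joint's range is limited). The gripper opens to 85 mm and grips with 20 to 120 N. Pads are 22 mm wide; open, the fingers measure 114 mm over their backs; the gripper's body (76 mm by 85 mm) begins 54 mm behind the grasp point. The pads swing forward as they close: fully open they stand 13 mm farther back than shut.
Start: joints at [-1.327, 0.311, 0.014, 1.512, -0.004, 1.319, -0.027], TCP at [155.031, 527.714, 242.304] pointing down, gripper open.
Joint ranges: [-2.7, 2.7], [-0.3, 1.91], [-1.27, 1.3], [0.12, 2.57], [-1.44, 4.58], [0.2, 2.03], [-3.05, 3.05]. Speed limits (rad/s): [2.79, 2.79, 3.14, 3.14, 3.14, 3.14, 3.14].

### API

Orientations are given as [roll, pitch, yaw] about the fixed x, y, z axes, in that order (R = Rz(yaw) Ry(pitch) Rx(roll)).
In Python, from plant import env, imaging, job gives the robot as it stands.
- The arm moves only by the tool servo_tool, never from a script. Its argument "increments" is a list of rows, each a list of 7 numbers: the shift along the tool's x, y, z in units of 60 mm (1.0 is 60 mm), then the turn, a rotation vector about the tool's x, y, z in units of 10 degrees (1.0 is 10 degrees), then the closure, from -1 (fully open) to 1 (shut). A call has exactly 5 rows; each row shifts and turns the commanded pose from where the row before left it, along the tool's axes as they then stand; what a row does not reach is not made up. A row lasts 1/8 s, in which the tool goes at most 62.5 mm and 10.7 degrees, less where a joint would pass 70% of its speed; a pose out of reach is approached as far as the arm can. A call is refused whole if a number of a shift passes 1 or a number of a turn 1, either way. A call with a gripper value outside its range is refused whole. The fingers move at their own pace and stop on an object; "squeeze" is the grip in N (left out, the last holds). Time passes only in rows, so rows that do not move let the fingers close, or fill a call up. It gives the time, the measured TCP pose, the force, the opening and the grip force at its end, in the units of the state.
- env.state(): the state, without advancing time (a new reading comes with each control period).
- imaging.grab_frame(name): name is "scene" or "top"; returns the picture (480x640x3 uint8, red, green, blue); there is no depth.
- imaging.camera_model(name): a dict with "fx", "fy", "cx", "cy" (pixels), "rvec" (rotation vector, rad) and "tvec" (3), from world to camera coordinates, as OpenCV has them. Camera axes: x right, y down, z forward; pixel columns grow to the right and rows downward; lengths in mm; the calibration is good to about 2 mm. A picture is of the moment at which its call begins. camera_model takes no time and is no camera call.
- job.job_done(): hands the job in; it is judged then, once.
The state is a dict: "clock": time; "joints": joint angles; "joint_vel": joint speeds; "joint_torque": joint torques, N m; "position": TCP position; "orientation": TCP orientation; "wrist_force": force on the tool from outside, world axes, zero at the start; "ft_torque": the same for the moment, N m; "width": finger opening in mm; "grip_force": force on a finger pad.
Only numpy, scipy, OpenCV 4.12 (cv2) and the standard library are available. Lean on these libraries where they do the work, as an engineer would, in place of code of your own. Each camera call takes 0.05 s, during which the arm holds its last target. There are 200 camera calls.

## Working session

There is one attempt and no reset: what is moved stays moved. The work goes in short steps, Python scripts to look and compute and a tool call to move; the robot and the scene stay as the last step left them, time stands still between calls to the robot, and variables do not carry over. Pictures are saved under pics/ and viewed, at most 10 in all, crops included, and the job is handed in when it is done.

Besides the shell and the picture viewer there is one more tool, called after ">>>" as name(argument=value, ...) on one line, values as JSON. servo_tool: Moves the arm, as the interface text tells. Its arguments: {"type":"object","properties":{"increments":{"type":"array"},"squeeze":{"type":"number"}},"required":["increments"]}

```bash
ls; mkdir -p pics
python3 - <<'E'
from plant import env, imaging, job
import cv2
print(env.state())
for n in("scene","top"):
    print(n,imaging.camera_model(n)); cv2.imwrite(f"pics/{n}0.png",imaging.grab_frame(n)[:,:,::-1])
E
```

```text
pics
{'clock': 0.0, 'joints': array([-1.32670414,  0.31173379,  0.01401863,  1.51310421, -0.00439562,
        1.31917426, -0.02720686]), 'joint_vel': array([-2.44523484e-04, -6.10083984e-04,  5.80081089e-04, -8.83007668e-04,
        6.66729584e-08, -1.42862684e-03,  6.45976316e-04]), 'joint_torque': array([-1.39630338e-04, -3.79912734e+01,  1.45976711e-01, -2.30591547e+01,
        1.22248844e-02,  1.37515171e-02, -4.93208162e-06]), 'position': array([154.85570956, 527.00307275, 241.1976032 ]), 'orientation': array([-3.13920624e+00,  1.09902478e-04,  2.85584606e+00]), 'wrist_force': array([0.44407854, 0.060958  , 0.10655035]), 'ft_torque': array([-0.02746297,  0.02878468, -0.03440669]), 'grip_force': 0.0, 'width': 85.32560993348365}
scene {'fx': 535.9776574744875, 'fy': 535.9776574744875, 'cx': 317.19844830851895, 'cy': 238.84292889978593, 'rvec': array([ 2.07326479, -0.53013035,  0.32422194]), 'tvec': array([-623.83606604,   67.97722247, 1379.69055392])}
top {'fx': 442.8828503396265, 'fy': 442.8828503396265, 'cx': 319.8474425244286, 'cy': 233.33001708211214, 'rvec': array([ 2.11955879, -2.11227723,  0.21223123]), 'tvec': array([-311.77899171,  576.664435  ,  979.81482428])}
```

View pics/scene0.png

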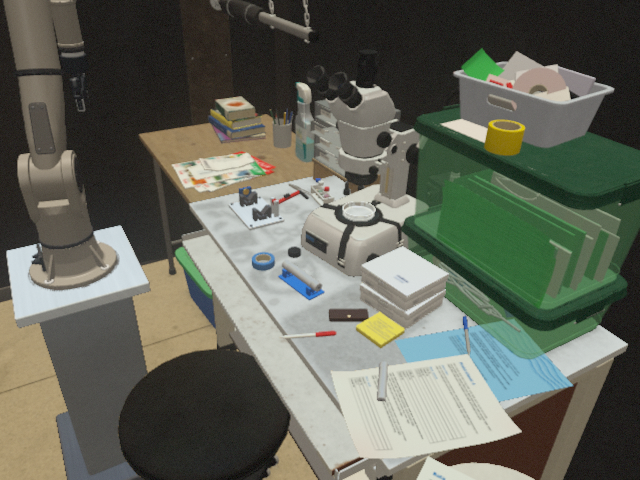

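View pics/top0.png

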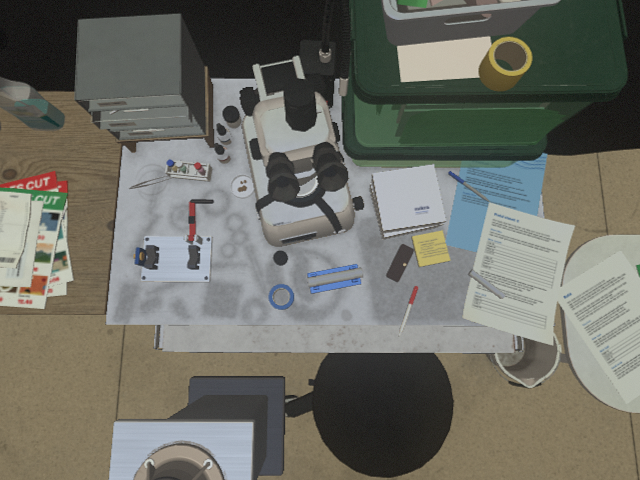

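The top view shows a blue cradle with the roller at about (335,278), the fixture at about (177,259) with its stop on the left, and the red clamp folded back at about (195,220). There is also a bar-like look-alike at about (487,284) on the paper. I'll make one enlarged composite to confirm.

```bash
cat > h.py <<'E'
import numpy as np, cv2
from scipy.optimize import least_squares
from plant import env, imaging
CM={n:imaging.camera_model(n) for n in("scene","top")}
def proj(n,P):
    c=CM[n];K=np.array([[c["fx"],0,c["cx"]],[0,c["fy"],c["cy"]],[0,0,1.]])
    return cv2.projectPoints(np.atleast_2d(np.asarray(P,float)),c["rvec"],c["tvec"],K,None)[0][:,0]
def tri(s,t):
    return least_squares(lambda P:np.r_[proj("scene",P)[0]-s,proj("top",P)[0]-t],[450,0,30]).x
def onz(n,px,z):
    return least_squares(lambda q:proj(n,[q[0],q[1],z])[0]-px,[450,0]).x
def loc(p,P):  # p=x,y,yaw
    c,s=np.cos(p[2]),np.sin(p[2]);P=np.atleast_2d(np.asarray(P,float))
    return P@np.array([[c,s,0],[-s,c,0],[0,0,1]])+[p[0],p[1],0]
def crop(im,x,y,w,h,s): return cv2.resize(im[y:y+h,x:x+w],None,fx=s,fy=s,interpolation=cv2.INTER_CUBIC)
E
python3 - <<'E'
from h import *
t=cv2.imread("pics/top0.png");s=cv2.imread("pics/scene0.png")
# each tile 400x300, 
A=np.vstack([np.hstack([crop(t,285,240,100,75,4),crop(t,127,185,100,75+25,4)[:400][100:400]]),
 np.hstack([crop(s,250,240,100,75,4),crop(s,220,175,100,75,4)])])
cv2.imwrite("pics/c1.png",A); print(A.shape)
print(onz("top",[335,278],31),onz("top",[177,259],10))
print(tri([302,273],[335,278]))
E
```

```text
(600, 800, 3)
[ 475.89165097 -345.8580983 ] [522.75048592  36.4348635 ]
[ 476.40966312 -346.14202905   35.81877179]
```

View pics/c1.png

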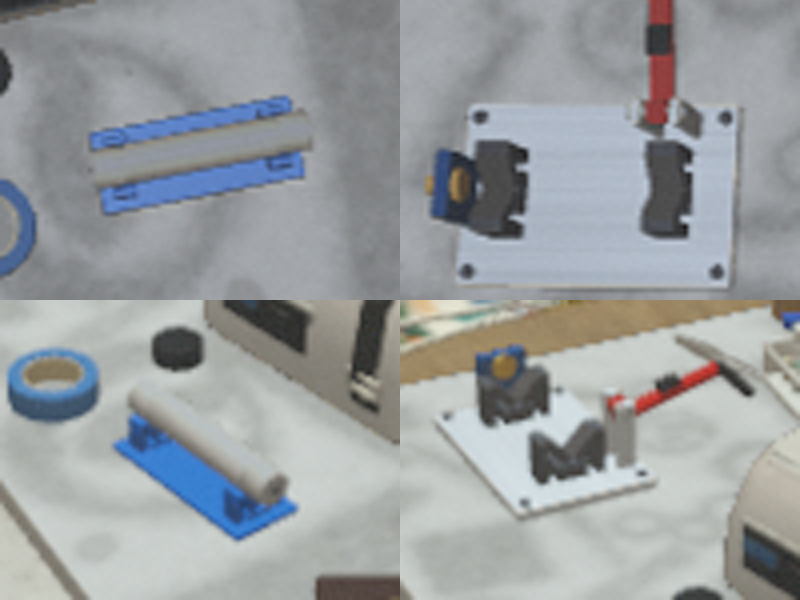

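The crops confirm it: the plain roller lies in the blue cradle (tile top-left, ends at about (93,167) and (308,130)). The fixture tile shows its stop with the brass button at about (459,185), the Vs, and the clamp folded to +x of the world. The bar at (487,284) on the paper isn't in a cradle, so it's the look-alike. Next I fit both poses from the two views.

```bash
cat > fit.py <<'E'
from h import *
def px(l,off,tile): l=np.array(l,float)-tile; return (l+.5)/4-.5+off
def fit(obs,p0,dz=True):
    f=lambda p:np.concatenate([(proj(n,loc(p[:3],P)+[0,0,p[3] if dz else 0])-q).ravel() for n,P,q in obs])
    r=least_squares(f,p0,loss="soft_l1"); return r.x,f(r.x).reshape(-1,2).round(1).tolist()
# cradle base corners (z=5) 
C=[[-62,25,5],[62,25,5],[62,-25,5],[-62,-25,5]]
top=px([[90,135],[290,98],[304,178],[105,213]],[285,240],[0,0])
sc=px([[297,508],[238,537],[116,445]],[250,240],[0,300])
for dz in(True,False):print(fit([("top",C,top),("scene",[C[1],C[2],C[3]],sc)],[475,-346,-1.5,0],dz))
# fixture: corners at z=10
F=[[-83,56,10],[83,56,10],[83,-56,10],[-83,-56,10],[-64,0,50]]
top=px([[468,105],[742,105],[735,288],[455,285],[459,185]],[127,210],[400,0])
sc=px([[655,482],[520,517],[435,413]],[220,175],[400,300])
for dz in(True,False):print(fit([("top",F[:4],top[:4]),("scene",F[1:4],sc)],[522,36,-1.5,0],dz))
# roller ends in both views: silhouettes centres of end edges
a=px([[93,167],[308,131]],[285,240],[0,0]);b=px([[143,396],[273,488]],[250,240],[0,300])
E=[tri(b[i],a[i]) for i in(0,1)];print(E,np.linalg.norm(E[1]-E[0]))
E
python3 fit.py
```

```text
(array([ 477.0256339 , -344.10879046,   -1.39190761,   -1.85485633]), [[-0.2, -0.4], [-0.0, -0.0], [0.4, 0.3], [-0.5, 0.6], [1.3, -0.1], [0.0, 0.6], [-0.3, -0.4]])
(array([ 476.68773989, -344.50276082,   -1.39255156,    0.        ]), [[-0.1, -0.3], [0.2, 0.1], [0.6, 0.4], [-0.3, 0.6], [1.3, -0.5], [-0.1, 0.1], [-0.3, -0.9]])
(array([524.22741169,  38.73616762,  -1.57317075,  -3.27350403]), [[0.7, -0.1], [-0.2, 0.3], [-1.0, 0.2], [0.1, 0.6], [1.3, -0.6], [0.1, -0.6], [0.3, 1.3]])
(array([523.66761939,  37.35959356,  -1.57262901,   0.        ]), [[0.8, -0.1], [-0.0, 0.3], [-0.8, 0.3], [0.1, 0.7], [1.4, -1.3], [0.1, -1.3], [0.2, 0.6]])
[array([ 466.60434857, -281.30035162,   27.80765211]), array([ 488.43366876, -408.33741008,   31.71770316])] 128.95821780861968
```

```bash
cat > plan.py <<'E'
import sys,json,numpy as np
from scipy.spatial.transform import Rotation as R
from plant import env
def plan(wps,grip):
    """wps: (x,y,z,yaw,nrows); prints rows in tool units from the measured pose"""
    s=env.state();p=np.array(s["position"]);Rm=R.from_euler("xyz",s["orientation"])
    print("t",round(s["clock"],2),"pos",p.round(1),"rpy",np.round(s["orientation"],3),"F",s["wrist_force"].round(1),"w",round(s["width"],1),"g",round(s["grip_force"],1))
    rows=[]
    for x,y,z,yaw,n in wps:
        d=np.array([x,y,z])-p;Rt=R.from_euler("xyz",[np.pi,0,yaw]);rv=(Rm.inv()*Rt).as_rotvec();c=Rm
        for k in range(n):
            st=c.inv().apply(d/n)/60
            rows.append([round(float(v),2) for v in np.r_[st,np.degrees(rv/n)/10]]+[grip])
            c=c*R.from_rotvec(rv/n)
        p,Rm=np.array([x,y,z]),Rt
    while len(rows)%5: rows.append([0]*6+[grip])
    for i in range(0,len(rows),5): print(json.dumps(rows[i:i+5]))
E
python3 -c "
from plan import *
plan([(470,80,242,2.2,10),(477.2,-344.6,242,1.7497,10)],-1)"
```

```text
t 0.1 pos [154.8 527.1 241.3] rpy [-3.139  0.     2.856] F [ 0.3  0.1 -0.4] w 85.3 g 0.0
[[-0.71, -0.57, 0.0, -0.0, 0.0, 0.38, -1], [-0.75, -0.52, -0.0, -0.0, 0.0, 0.38, -1], [-0.78, -0.47, -0.0, -0.0, 0.0, 0.38, -1], [-0.81, -0.42, -0.0, -0.0, 0.0, 0.38, -1], [-0.84, -0.36, -0.0, -0.0, 0.0, 0.38, -1]]
[[-0.86, -0.31, -0.0, -0.0, 0.0, 0.38, -1], [-0.88, -0.25, -0.0, -0.0, 0.0, 0.38, -1], [-0.89, -0.19, -0.0, -0.0, 0.0, 0.38, -1], [-0.9, -0.13, -0.0, -0.0, 0.0, 0.38, -1], [-0.91, -0.07, -0.0, -0.0, 0.0, 0.38, -1]]
[[-0.58, -0.41, -0.0, 0.0, -0.0, 0.26, -1], [-0.6, -0.38, -0.0, 0.0, -0.0, 0.26, -1], [-0.61, -0.35, -0.0, 0.0, -0.0, 0.26, -1], [-0.63, -0.33, -0.0, 0.0, -0.0, 0.26, -1], [-0.64, -0.3, -0.0, 0.0, -0.0, 0.26, -1]]
[[-0.66, -0.27, -0.0, 0.0, -0.0, 0.26, -1], [-0.67, -0.24, -0.0, 0.0, -0.0, 0.26, -1], [-0.68, -0.21, -0.0, 0.0, -0.0, 0.26, -1], [-0.69, -0.18, -0.0, 0.0, -0.0, 0.26, -1], [-0.69, -0.15, -0.0, 0.0, -0.0, 0.26, -1]]
```

>>> servo_tool(increments=[[-0.71,-0.57,0,0,0,0.38,-1],[-0.75,-0.52,0,0,0,0.38,-1],[-0.78,-0.47,0,0,0,0.38,-1],[-0.81,-0.42,0,0,0,0.38,-1],[-0.84,-0.36,0,0,0,0.38,-1]], squeeze=40)

```text
clock: 0.72
position: [312.5, 301.8, 242.0]
orientation: [-3.141, -0.0, 2.522]
wrist_force: [0.8, 0.2, -0.8]
width: 85.6
grip_force: 0.0
```

>>> servo_tool(increments=[[-0.86,-0.31,0,0,0,0.38,-1],[-0.88,-0.25,0,0,0,0.38,-1],[-0.89,-0.19,0,0,0,0.38,-1],[-0.9,-0.13,0,0,0,0.38,-1],[-0.91,-0.07,0,0,0,0.38,-1]])

```text
clock: 1.35
position: [469.2, 77.9, 242.1]
orientation: [3.142, -0.0, 2.191]
wrist_force: [0.9, 1.1, -0.2]
width: 85.5
grip_force: 0.0
```

>>> servo_tool(increments=[[-0.58,-0.41,0,0,0,0.26,-1],[-0.6,-0.38,0,0,0,0.26,-1],[-0.61,-0.35,0,0,0,0.26,-1],[-0.63,-0.33,0,0,0,0.26,-1],[-0.64,-0.3,0,0,0,0.26,-1]])

```text
clock: 1.98
position: [469.7, -134.3, 241.9]
orientation: [-3.141, -0.001, 1.965]
wrist_force: [0.4, -0.1, 0.1]
width: 85.3
grip_force: 0.0
```

>>> servo_tool(increments=[[-0.66,-0.27,0,0,0,0.26,-1],[-0.67,-0.24,0,0,0,0.26,-1],[-0.68,-0.21,0,0,0,0.26,-1],[-0.69,-0.18,0,0,0,0.26,-1],[-0.69,-0.15,0,0,0,0.26,-1]])

```text
clock: 2.6
position: [470.9, -347.4, 241.7]
orientation: [-3.141, -0.001, 1.738]
wrist_force: [0.7, 0.4, 1.5]
width: 85.9
grip_force: 0.0
```

```bash
python3 -c "
from plan import *
plan([(477.2,-344.6,90,1.7497,5)],-1)"
```

```text
t 2.6 pos [ 470.9 -347.4  241.7] rpy [-3.141e+00 -1.000e-03  1.738e+00] F [0.7 0.4 1.5] w 85.9 g 0.0
[[0.01, 0.02, 0.51, -0.0, -0.0, -0.01, -1], [0.01, 0.02, 0.51, -0.0, -0.0, -0.01, -1], [0.01, 0.02, 0.51, -0.0, -0.0, -0.01, -1], [0.01, 0.02, 0.51, -0.0, -0.0, -0.01, -1], [0.01, 0.02, 0.51, -0.0, -0.0, -0.01, -1]]
```

>>> servo_tool(increments=[[0.01,0.02,0.51,0,0,-0.01,-1],[0.01,0.02,0.51,0,0,-0.01,-1],[0.01,0.02,0.51,0,0,-0.01,-1],[0.01,0.02,0.51,0,0,-0.01,-1],[0.01,0.02,0.51,0,0,-0.01,-1]])

```text
clock: 3.22
position: [476.3, -342.0, 87.8]
orientation: [-3.141, -0.001, 1.748]
wrist_force: [1.3, 0.5, -0.5]
width: 85.4
grip_force: 0.0
```

```bash
python3 -c "
from plan import *
plan([(477.2,-344.6,23,1.7497,5)],-1)
import cv2;from h import *
t=cv2.cvtColor(imaging.grab_frame('top'),4);s=cv2.cvtColor(imaging.grab_frame('scene'),4)
cv2.imwrite('pics/c2.png',np.hstack([crop(t,285,240,100,75,4),crop(s,250,230,100,75,4)]))
"
```

```text
t 3.23 pos [ 476.3 -342.    87.8] rpy [-3.141e+00 -1.000e-03  1.748e+00] F [ 1.3  0.5 -0.5] w 85.4 g 0.0
[[-0.01, 0.0, 0.22, -0.0, -0.0, -0.0, -1], [-0.01, 0.0, 0.22, -0.0, -0.0, -0.0, -1], [-0.01, 0.0, 0.22, -0.0, -0.0, -0.0, -1], [-0.01, 0.0, 0.22, -0.0, -0.0, -0.0, -1], [-0.01, 0.0, 0.22, -0.0, -0.0, -0.0, -1]]
```

View pics/c2.png

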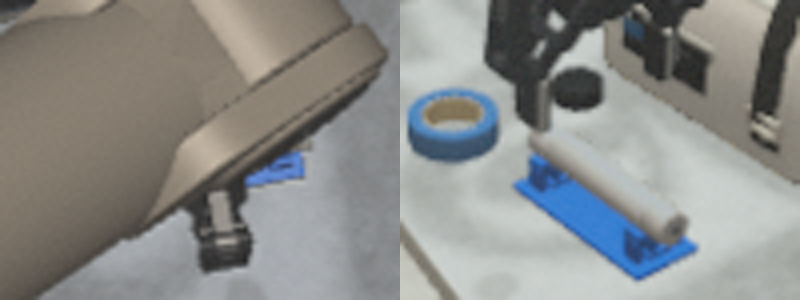

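The picture shows the near finger at (540,105) and the far finger at (660,50) straddling the roller, clear of the tape and the microscope. I descend and grip.

>>> servo_tool(increments=[[-0.01,0,0.22,0,0,0,-1],[-0.01,0,0.22,0,0,0,-1],[-0.01,0,0.22,0,0,0,-1],[-0.01,0,0.22,0,0,0,-1],[-0.01,0,0.2,0,0,0,-1]])

```text
clock: 3.95
position: [476.9, -345.5, 23.6]
orientation: [-3.141, -0.0, 1.748]
wrist_force: [1.0, 0.1, 0.7]
width: 85.1
grip_force: 0.0
```

>>> servo_tool(increments=[[0,0,0,0,0,0,0],[0,0,0,0,0,0,0.2],[0,0,0,0,0,0,0.4],[0,0,0,0,0,0,0.7],[0,0,0,0,0,0,1]], squeeze=30)

```text
clock: 4.58
position: [476.7, -346.0, 25.2]
orientation: [-3.142, 0.001, 1.748]
wrist_force: [-2.3, -0.1, 5.0]
width: 22.9
grip_force: 29.5
```

>>> servo_tool(increments=[[0,0,0,0,0,0,1],[0,0,0,0,0,0,1],[0,0,0,0,0,0,1],[0,0,0,0,0,0,1],[0,0,0,0,0,0,1]])

```text
clock: 5.2
position: [476.7, -345.9, 25.2]
orientation: [-3.141, 0.0, 1.748]
wrist_force: [-2.6, 0.5, 5.9]
width: 22.9
grip_force: 29.7
```

>>> servo_tool(increments=[[0,0,-0.05,0,0,0,1],[0,0,-0.1,0,0,0,1],[0,0,-0.2,0,0,0,1],[0,0,-0.2,0,0,0,1],[0,0,-0.2,0,0,0,1]], squeeze=50)

```text
clock: 5.82
position: [477.2, -345.7, 70.6]
orientation: [3.141, 0.001, 1.747]
wrist_force: [0.3, -0.4, -3.4]
width: 22.1
grip_force: 49.0
```

>>> servo_tool(increments=[[0,0,-0.5,0,0,0,1],[0,0,-0.5,0,0,0,1],[0,0,-0.5,0,0,0,1],[0,0,-0.3,0,0,0,1],[0,0,0,0,0,0,1]])

```text
clock: 6.45
position: [477.6, -346.3, 179.1]
orientation: [3.139, 0.002, 1.747]
wrist_force: [0.0, 0.0, -3.3]
width: 22.5
grip_force: 49.2
```

```bash
python3 -c "
from plan import *
plan([(470,-150,150,1.66,6),(513,26,115,1.5692,6),],1)
plan([(470,-150,150,1.66,6),(523.5,26,115,1.5692,6),],1)
import cv2;from h import *
s=cv2.cvtColor(imaging.grab_frame('scene'),4)
cv2.imwrite('pics/c3.png',crop(s,230,190,130,98,5))
"
```

```text
t 6.45 pos [ 477.6 -346.3  179.1] rpy [3.139e+00 2.000e-03 1.747e+00] F [ 0.   0.  -3.3] w 22.5 g 49.2
[[0.54, 0.07, 0.08, 0.0, 0.0, 0.08, 1], [0.54, 0.07, 0.08, 0.0, 0.0, 0.08, 1], [0.54, 0.06, 0.08, 0.0, 0.0, 0.08, 1], [0.54, 0.05, 0.08, 0.0, 0.0, 0.08, 1], [0.54, 0.04, 0.08, 0.0, 0.0, 0.08, 1]]
[[0.54, 0.04, 0.08, 0.0, 0.0, 0.08, 1], [0.48, 0.16, 0.1, 0.0, -0.0, 0.09, 1], [0.48, 0.16, 0.1, 0.0, -0.0, 0.09, 1], [0.48, 0.15, 0.1, 0.0, -0.0, 0.09, 1], [0.48, 0.14, 0.1, 0.0, -0.0, 0.09, 1]]
[[0.49, 0.13, 0.1, 0.0, -0.0, 0.09, 1], [0.49, 0.13, 0.1, 0.0, -0.0, 0.09, 1], [0, 0, 0, 0, 0, 0, 1], [0, 0, 0, 0, 0, 0, 1], [0, 0, 0, 0, 0, 0, 1]]
t 6.45 pos [ 477.6 -346.3  179.1] rpy [3.139e+00 2.000e-03 1.747e+00] F [ 0.   0.  -3.3] w 22.5 g 49.2
[[0.54, 0.07, 0.08, 0.0, 0.0, 0.08, 1], [0.54, 0.07, 0.08, 0.0, 0.0, 0.08, 1], [0.54, 0.06, 0.08, 0.0, 0.0, 0.08, 1], [0.54, 0.05, 0.08, 0.0, 0.0, 0.08, 1], [0.54, 0.04, 0.08, 0.0, 0.0, 0.08, 1]]
[[0.54, 0.04, 0.08, 0.0, 0.0, 0.08, 1], [0.47, 0.19, 0.1, 0.0, -0.0, 0.09, 1], [0.48, 0.18, 0.1, 0.0, -0.0, 0.09, 1], [0.48, 0.18, 0.1, 0.0, -0.0, 0.09, 1], [0.48, 0.17, 0.1, 0.0, -0.0, 0.09, 1]]
[[0.48, 0.16, 0.1, 0.0, -0.0, 0.09, 1], [0.49, 0.16, 0.1, 0.0, -0.0, 0.09, 1], [0, 0, 0, 0, 0, 0, 1], [0, 0, 0, 0, 0, 0, 1], [0, 0, 0, 0, 0, 0, 1]]
```

View pics/c3.png

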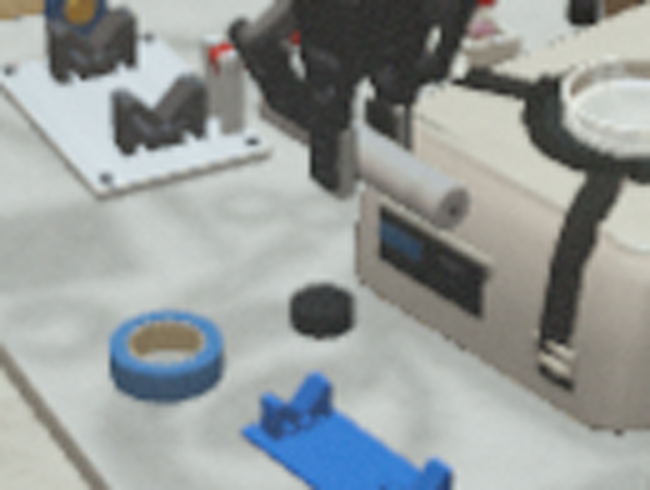

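Roller is held level, with the visible end centre at crop (455,203); the cradle is empty. I work out its along-axis offset from the TCP and move it over to the fixture.

```bash
python3 -c "
from h import *
e=np.array([230+455.5/5-.5,190+203.5/5-.5])
q=onz('scene',e,185);u=np.array([np.cos(1.747),np.sin(1.747)])
print(q,'middle',q+65*u,'offset along/across',(q+65*u-[477.6,-346.3])@u,(q+65*u-[477.6,-346.3])@[-u[1],u[0]])
"
```

```text
[ 491.8320858 -406.0276689] middle [ 480.43802129 -342.03411224] offset along/across 3.702349729758163 -3.54185964316335
```

>>> servo_tool(increments=[[0.54,0.07,0.08,0,0,0.08,1],[0.54,0.07,0.08,0,0,0.08,1],[0.54,0.06,0.08,0,0,0.08,1],[0.54,0.05,0.08,0,0,0.08,1],[0.54,0.04,0.08,0,0,0.08,1]])

```text
clock: 7.12
position: [468.9, -180.9, 151.7]
orientation: [-3.139, -0.001, 1.677]
wrist_force: [-0.6, 0.5, -3.1]
width: 22.2
grip_force: 49.2
```

>>> servo_tool(increments=[[0.54,0.04,0.08,0,0,0.08,1],[0.47,0.19,0.1,0,0,0.09,1],[0.48,0.18,0.1,0,0,0.09,1],[0.48,0.18,0.1,0,0,0.09,1],[0.48,0.17,0.1,0,0,0.09,1]])

```text
clock: 7.75
position: [503.1, -31.7, 123.0]
orientation: [-3.139, -0.0, 1.6]
wrist_force: [-0.1, -0.9, -2.3]
width: 22.1
grip_force: 49.2
```

>>> servo_tool(increments=[[0.48,0.16,0.1,0,0,0.09,1],[0.49,0.16,0.1,0,0,0.09,1],[0,0,0,0,0,0,1],[0,0,0,0,0,0,1],[0,0,0,0,0,0,1]])

```text
clock: 8.38
position: [521.6, 24.0, 112.5]
orientation: [-3.141, 0.001, 1.567]
wrist_force: [0.7, 0.3, -2.6]
width: 22.3
grip_force: 49.3
```

```bash
python3 -c "
from plan import *
plan([(523.8,26,70,1.5692,5)],1)
import cv2;from h import *
t=cv2.cvtColor(imaging.grab_frame('top'),4);s=cv2.cvtColor(imaging.grab_frame('scene'),4)
cv2.imwrite('pics/c4.png',np.hstack([crop(t,127,205,80,100,5),crop(s,220,160,80,100,5)]))
"
```

```text
t 8.38 pos [521.6  24.  112.5] rpy [-3.141e+00  1.000e-03  1.567e+00] F [ 0.7  0.3 -2.6] w 22.3 g 49.3
[[0.01, 0.01, 0.14, -0.0, 0.0, -0.0, 1], [0.01, 0.01, 0.14, -0.0, 0.0, -0.0, 1], [0.01, 0.01, 0.14, -0.0, 0.0, -0.0, 1], [0.01, 0.01, 0.14, -0.0, 0.0, -0.0, 1], [0.01, 0.01, 0.14, -0.0, 0.0, -0.0, 1]]
```

View pics/c4.png

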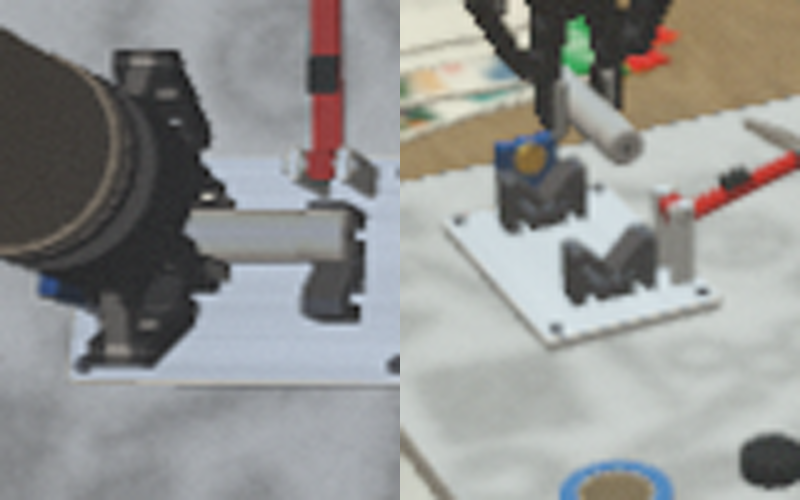

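The roller hangs level over the Vs, its free end at left-tile (352,237) and right-tile (628,148). The clamp is still folded back. I refine the fixture pose with the screws and button, and the held roller's end.

```bash
cat > fit2.py <<'E'
from h import *
def px(l,off,tile,s): return (np.array(l,float)-tile+.5)/s-.5+off
Cn=[[-83,56,10],[83,56,10],[83,-56,10],[-83,-56,10]]
ct=px([[468,105],[742,105],[735,288],[455,285]],[127,210],[400,0],4)
cs=px([[655,482],[520,517],[435,413]],[220,175],[400,300],4)
cs2=px([[720,297],[548,346],[443,222]],[220,160],[400,0],5)
st=px([[480,117],[726,117],[717,272],[466,272]],[127,210],[400,0],4)
ss=px([[596,188],[710,293],[556,328],[460,220]],[220,160],[400,0],5)
bs=px([[531,157]],[220,160],[400,0],5)
bt=px([[459,185]],[127,210],[400,0],4)
def f(p,off=True):
    S=[[-p[3],p[4],10],[p[3],p[4],10],[p[3],-p[4],10],[-p[3],-p[4],10]]
    B=[[-64,0,45]]
    r=[]
    for n,P,q in[("top",Cn,ct),("scene",Cn[1:],cs),("scene",Cn[1:],cs2),("top",S,st),("scene",S,ss),("scene",B,bs)]:
        r.append((proj(n,loc(p[:3],P))-q).ravel())
    return np.concatenate(r)
r=least_squares(f,[523,37,-1.573,74,47],loss="soft_l1");print(r.x.round(3));print(f(r.x).reshape(-1,2).round(1).tolist())
# same but per camera
for k in("top","scene"):
    def g(p):
        S=[[-p[3],p[4],10],[p[3],p[4],10],[p[3],-p[4],10],[-p[3],-p[4],10]]
        L=[("top",Cn,ct),("top",S,st)] if k=="top" else [("scene",Cn[1:],cs),("scene",Cn[1:],cs2),("scene",S,ss),("scene",[[-64,0,45]],bs)]
        return np.concatenate([(proj(n,loc(p[:3],P))-q).ravel() for n,P,q in L])
    print(k,least_squares(g,[523,37,-1.573,74,47],loss="soft_l1").x.round(3))
et=np.array([197,252.]);es=np.array([265.2,189.2]);print("end",tri(es,et),"scene@118.5",onz("scene",es,118.5),"top@118.5",onz("top",et,118.5+6))
E
python3 fit2.py
```

```text
[523.631  38.538  -1.571  75.565  47.646]
[[0.2, -0.0], [-0.6, 0.2], [-1.2, 0.3], [-0.4, 0.8], [1.2, -1.5], [0.0, -1.5], [0.0, 0.5], [1.0, -0.4], [0.4, -1.4], [0.2, -0.6], [-0.0, 0.4], [0.2, 0.6], [0.4, 0.8], [0.3, 0.6], [1.2, 0.2], [-0.7, -0.0], [0.5, 0.4], [0.2, 0.2], [1.2, 1.0]]
top [524.696  38.375  -1.569  75.347  47.435]
scene [521.743  37.736  -1.571  76.826  47.516]
end [522.47658181 -41.42956981 118.5479978 ] scene@118.5 [521.813687   -41.12113783] top@118.5 [521.94178638 -43.25205278]
```

>>> servo_tool(increments=[[0,0.02,0.25,0,0,0,1],[0,0,0.25,0,0,0,1],[0,0,0.25,0,0,0,1],[0,0,0.2,0,0,0,1],[0,0,0,0,0,0,1]])

```text
clock: 9.1
position: [522.1, 25.7, 54.3]
orientation: [-3.139, 0.0, 1.569]
wrist_force: [0.0, 0.1, -3.3]
width: 22.6
grip_force: 49.3
```

```bash
python3 -c "
from plan import *
plan([(523.,24,45,1.5692,5)],1)
import cv2;from h import *
t=cv2.cvtColor(imaging.grab_frame('top'),4);s=cv2.cvtColor(imaging.grab_frame('scene'),4)
cv2.imwrite('pics/c5.png',np.hstack([crop(t,165,215,50,75,8),crop(s,245,180,50,75,8)]))
"
```

```text
t 9.1 pos [522.1  25.7  54.3] rpy [-3.139  0.     1.569] F [ 0.   0.1 -3.3] w 22.6 g 49.3
[[-0.01, 0.0, 0.03, -0.0, 0.0, 0.0, 1], [-0.01, 0.0, 0.03, -0.0, 0.0, 0.0, 1], [-0.01, 0.0, 0.03, -0.0, 0.0, 0.0, 1], [-0.01, 0.0, 0.03, -0.0, 0.0, 0.0, 1], [-0.01, 0.0, 0.03, -0.0, 0.0, 0.0, 1]]
```

View pics/c5.png

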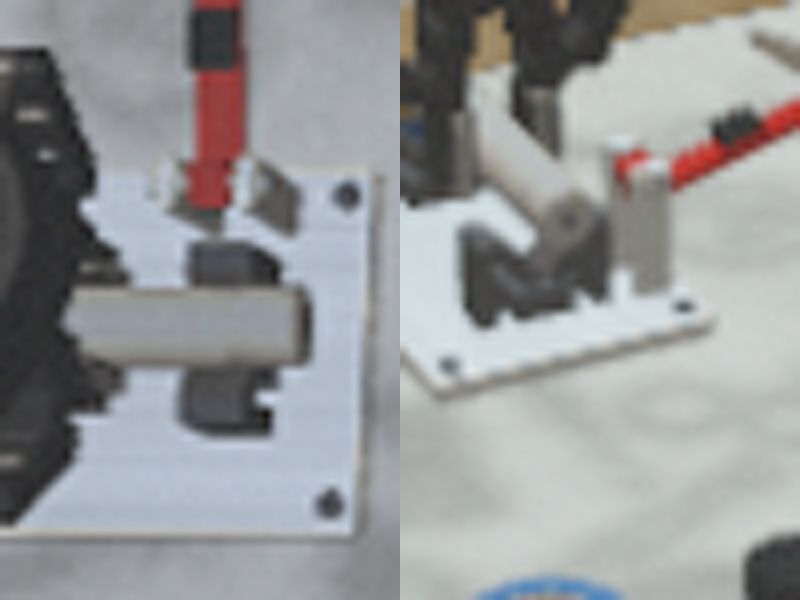

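```bash
python3 -c "
from h import *
p=lambda l,off:(np.array(l,float)+.5)/8-.5+off
c=CM['top'];print('campos',(-cv2.Rodrigues(c['rvec'])[0].T@c['tvec']).round())
for nm,l,z in[('Vlo',(225,437),46),('Vhi',(225,241),46),('rol_lo',(200,363),60.5),('rol_hi',(200,287),60.5),('end',(308,325),64)]:
  print(nm,onz('top',p(l,[165,215]),z).round(1))
e=p((170,220),[245,180]);print('scene end',onz('scene',e,60.5).round(1), tri(e,p((308,325),[165,215])).round(1))
F=[523.6,38.5,-1.571]
print('proj V peaks (x=60)',[(8*(proj('scene',loc(F,[60,y,46]))[0]-[245,180]+.5)-.5).round() for y in(-27,-18,18,27)],(8*(proj('scene',loc(F,[60,0,28]))[0]-[245,180]+.5)-.5).round())
"
```

```text
campos [ 371. -310. 1075.]
Vlo [493.8 -13.5]
Vhi [551.8 -10. ]
rol_lo [513.5  -9.2]
rol_hi [535.7  -7.8]
end [524.1 -40.7]
scene end [522.6 -39.5] [524.  -39.4  60.2]
proj V peaks (x=60) [array([ 85., 250.]), array([108., 244.]), array([198., 223.]), array([220., 218.])] [155. 277.]
```

Roller axis and V centre agree within about 1 mm sideways, and the middle is about 13 mm clear of the home position. Lowering gently.

>>> servo_tool(increments=[[0,0,0.06,0,0,0,1],[0,0,0.06,0,0,0,1],[0,0,0.04,0,0,0,1],[0,0,0.03,0,0,0,1],[0,0,0,0,0,0,1]])

```text
clock: 9.82
position: [523.2, 25.7, 44.1]
orientation: [-3.141, 0.0, 1.57]
wrist_force: [1.0, -0.4, -3.6]
width: 22.2
grip_force: 49.3
```

>>> servo_tool(increments=[[0,0,0.02,0,0,0,1],[0,0,0.02,0,0,0,1],[0,0,0,0,0,0,1],[0,0,0,0,0,0,1],[0,0,0,0,0,0,1]])

```text
clock: 10.45
position: [523.4, 25.7, 41.9]
orientation: [3.141, -0.0, 1.57]
wrist_force: [-0.6, 0.3, -3.6]
width: 22.2
grip_force: 49.3
```

>>> servo_tool(increments=[[0,0,0.02,0,0,0,1],[0,0,0,0,0,0,1],[0,0,0.01,0,0,0,1],[0,0,0,0,0,0,1],[0,0,0,0,0,0,1]])

```text
clock: 11.08
position: [523.3, 25.7, 40.1]
orientation: [3.142, 0.0, 1.57]
wrist_force: [0.5, 0.8, -3.2]
width: 22.1
grip_force: 49.3
```

>>> servo_tool(increments=[[0,0,0.01,0,0,0,1],[0,0,0,0,0,0,1],[0,0,0.01,0,0,0,1],[0,0,0,0,0,0,1],[0,0,0,0,0,0,1]])

```text
clock: 11.7
position: [523.5, 25.8, 39.6]
orientation: [3.141, -0.001, 1.569]
wrist_force: [-3.0, 0.5, 5.4]
width: 21.9
grip_force: 50.1
```

>>> servo_tool(increments=[[0,-0.01,0,0,0,0,1],[0,0,0,0,0,0,1],[0,0,0,0,0,0,1],[0,0,0,0,0,0,1],[0,0,0,0,0,0,1]])

```text
clock: 12.32
position: [523.5, 25.8, 39.6]
orientation: [3.14, -0.0, 1.569]
wrist_force: [-1.5, 1.1, 6.3]
width: 21.9
grip_force: 50.1
```

>>> servo_tool(increments=[[0,0,0,0,0,0,0.35],[0,0,0,0,0,0,0.3],[0,0,0,0,0,0,0.3],[0,0,0,0,0,0,0.3],[0,0,0,0,0,0,0.3]])

```text
clock: 12.95
position: [522.7, 25.7, 38.9]
orientation: [3.142, 0.0, 1.57]
wrist_force: [0.1, 0.7, -1.1]
width: 30.0
grip_force: 0.0
```

```bash
python3 -c "
from plan import *
plan([(523.5,25.8,39.6,1.5708,5)],0.3)
import cv2;from h import *
t=cv2.cvtColor(imaging.grab_frame('top'),4);s=cv2.cvtColor(imaging.grab_frame('scene'),4)
cv2.imwrite('pics/c6.png',np.hstack([crop(t,165,215,50,75,8),crop(s,245,180,50,75,8)]))
"
```

```text
t 12.95 pos [522.7  25.7  38.9] rpy [3.142 0.    1.57 ] F [ 0.1  0.7 -1.1] w 30.0 g 0.0
[[0.0, 0.0, -0.0, 0.0, 0.0, -0.0, 0.3], [0.0, 0.0, -0.0, 0.0, 0.0, -0.0, 0.3], [0.0, 0.0, -0.0, 0.0, 0.0, -0.0, 0.3], [0.0, 0.0, -0.0, 0.0, 0.0, -0.0, 0.3], [0.0, 0.0, -0.0, 0.0, 0.0, -0.0, 0.3]]
```

View pics/c6.png

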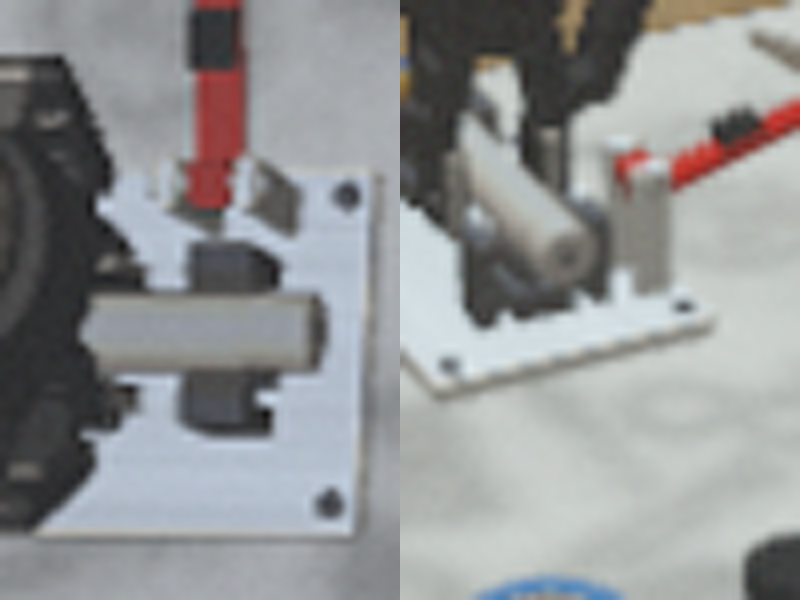

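The roller lies in the V (end face at right-tile (570,258)), fingers clear on both sides. I regrip lightly and slide it towards the stop.

>>> servo_tool(increments=[[0,0,0,0,0,0,0.35],[0,0,0,0,0,0,0.45],[0,0,0,0,0,0,0.6],[0,0,0,0,0,0,1],[0,0,0,0,0,0,1]], squeeze=20)

```text
clock: 13.68
position: [523.1, 25.7, 39.0]
orientation: [3.141, 0.0, 1.57]
wrist_force: [1.1, -0.4, 0.2]
width: 23.6
grip_force: 19.6
```

```bash
python3 -c "
from h import *
p=lambda l,off:(np.array(l,float)+.5)/8-.5+off
e=p((170,258),[245,180]);T=p((322,333),[165,215]);print(onz('scene',e,45),onz('top',T,50),tri(e,T)); s=env.state();print(s['position'],s['wrist_force'],s['width'])"
```

```text
[522.11732221 -39.39574222] [523.91314485 -41.14337828] [523.77013931 -39.41367647  44.72090348]
[523.08979546  25.70778028  39.04287418] [ 1.05970886 -0.43415619  0.2335693 ] 23.63652713476846
```

>>> servo_tool(increments=[[0.03,0,0,0,0,0,1],[0.04,0,0,0,0,0,1],[0.04,0,0,0,0,0,1],[0.03,0,0,0,0,0,1],[0,0,0,0,0,0,1]])

```text
clock: 14.3
position: [523.1, 34.2, 39.1]
orientation: [3.141, 0.0, 1.57]
wrist_force: [2.0, -3.0, 0.5]
width: 23.1
grip_force: 19.7
```

>>> servo_tool(increments=[[0.01,0,0,0,0,0,1],[0.01,0,0,0,0,0,1],[0.01,0,0,0,0,0,1],[0,0,0,0,0,0,1],[0,0,0,0,0,0,1]])

```text
clock: 14.92
position: [523.1, 35.9, 39.1]
orientation: [3.141, 0.0, 1.569]
wrist_force: [2.5, -3.7, 0.7]
width: 23.1
grip_force: 19.7
```

>>> servo_tool(increments=[[0.01,0,0,0,0,0,1],[0,0,0,0,0,0,1],[0.01,0,0,0,0,0,1],[0,0,0,0,0,0,1],[0,0,0,0,0,0,1]])

```text
clock: 15.55
position: [523.1, 37.0, 39.0]
orientation: [3.141, 0.0, 1.569]
wrist_force: [4.0, -3.1, 0.8]
width: 23.3
grip_force: 19.8
```

>>> servo_tool(increments=[[0.01,0,0,0,0,0,1],[0,0,0,0,0,0,1],[0.01,0,0,0,0,0,1],[0,0,0,0,0,0,1],[0,0,0,0,0,0,1]])

```text
clock: 16.18
position: [523.1, 38.2, 39.0]
orientation: [3.141, 0.0, 1.569]
wrist_force: [3.0, -3.8, 1.4]
width: 23.2
grip_force: 19.8
```

>>> servo_tool(increments=[[0.01,0,0,0,0,0,1],[0,0,0,0,0,0,1],[0.01,0,0,0,0,0,1],[0,0,0,0,0,0,1],[0,0,0,0,0,0,1]])

```text
clock: 16.8
position: [523.1, 39.4, 39.1]
orientation: [3.141, 0.0, 1.569]
wrist_force: [2.0, -4.0, 0.7]
width: 23.3
grip_force: 19.8
```

>>> servo_tool(increments=[[0.01,0,0,0,0,0,1],[0,0,0,0,0,0,1],[0,0,0,0,0,0,1],[0,0,0,0,0,0,1],[0,0,0,0,0,0,1]])

```text
clock: 17.42
position: [523.1, 40.0, 39.0]
orientation: [3.141, 0.0, 1.569]
wrist_force: [3.1, -4.3, 0.2]
width: 23.4
grip_force: 19.8
```

```bash
python3 -c "
import cv2;from h import *
t=cv2.cvtColor(imaging.grab_frame('top'),4);s=cv2.cvtColor(imaging.grab_frame('scene'),4)
cv2.imwrite('pics/c7.png',np.hstack([crop(t,165,215,50,75,8),crop(s,245,180,50,75,8)]))
"
```

```text
(no output)
```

View pics/c7.png

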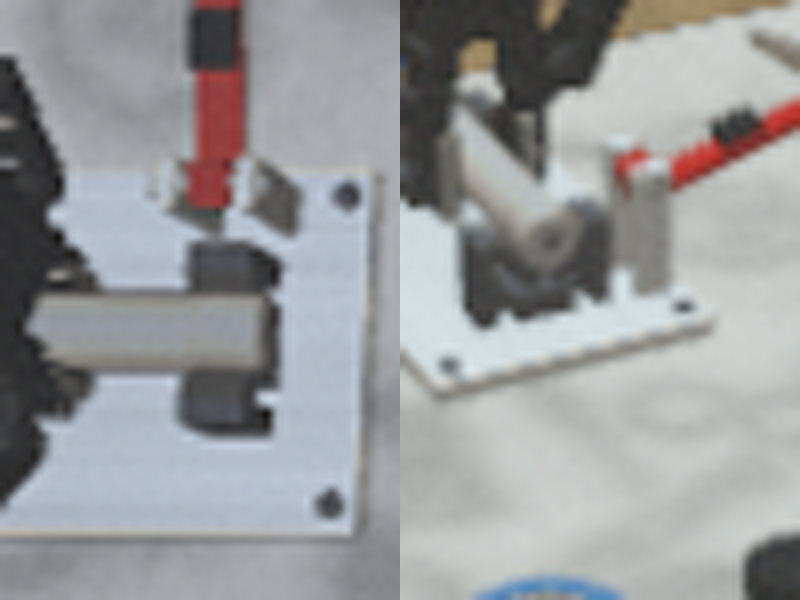

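```bash
python3 -c "
from h import *
p=lambda l,off:(np.array(l,float)+.5)/8-.5+off
e=p((148,238),[245,180]);T=p((272,333),[165,215]);print(onz('scene',e,45),onz('top',T,50),tri(e,T)); s=env.state();print(s['position'],s['wrist_force'],s['width'])"
```

```text
[521.33168971 -21.99046408] [523.86286519 -26.53750516] [522.8691336  -24.93011951  46.24168795]
[523.07959056  39.98146448  39.07770757] [ 2.9107594  -3.5018379   1.67778547] 23.464949654775246
```

>>> servo_tool(increments=[[0.01,0,0,0,0,0,1],[0,0,0,0,0,0,1],[0,0,0,0,0,0,1],[0,0,0,0,0,0,1],[0,0,0,0,0,0,1]])

```text
clock: 18.15
position: [523.1, 40.6, 39.1]
orientation: [3.141, 0.0, 1.569]
wrist_force: [2.4, -4.1, 1.5]
width: 23.2
grip_force: 19.8
```

>>> servo_tool(increments=[[0.01,0,0,0,0,0,1],[0,0,0,0,0,0,1],[0,0,0,0,0,0,1],[0,0,0,0,0,0,1],[0,0,0,0,0,0,1]])

```text
clock: 18.77
position: [523.1, 41.2, 39.1]
orientation: [3.141, 0.0, 1.569]
wrist_force: [3.1, -4.9, 0.7]
width: 22.9
grip_force: 19.8
```

>>> servo_tool(increments=[[0,0,0,0,0,0,1],[0,0,0,0,0,0,1],[0,0,0,0,0,0,1],[0.01,0,0,0,0,0,1],[0,0,0,0,0,0,1]], squeeze=50)

```text
clock: 19.4
position: [523.0, 41.2, 39.2]
orientation: [3.141, 0.001, 1.569]
wrist_force: [3.2, -4.6, 3.2]
width: 22.5
grip_force: 48.8
```

>>> servo_tool(increments=[[0.01,0,0,0,0,0,1],[0,0,0,0,0,0,1],[0,0,0,0,0,0,1],[0,0,0,0,0,0,1],[0,0,0,0,0,0,1]])

```text
clock: 20.02
position: [523.1, 41.2, 39.2]
orientation: [3.141, 0.002, 1.569]
wrist_force: [3.7, -5.1, 3.2]
width: 22.7
grip_force: 48.8
```

>>> servo_tool(increments=[[0.01,0,0,0,0,0,1],[0,0,0,0,0,0,1],[0,0,0,0,0,0,1],[0,0,0,0,0,0,1],[0,0,0,0,0,0,1]])

```text
clock: 20.65
position: [523.1, 41.2, 39.1]
orientation: [3.141, 0.002, 1.569]
wrist_force: [2.8, -6.1, 3.2]
width: 22.6
grip_force: 48.9
```

>>> servo_tool(increments=[[0.01,0,0,0,0,0,1],[0,0,0,0,0,0,1],[0,0,0,0,0,0,1],[0,0,0,0,0,0,1],[0,0,0,0,0,0,1]])

```text
clock: 21.28
position: [523.1, 41.2, 39.1]
orientation: [3.141, 0.003, 1.568]
wrist_force: [3.1, -6.6, 2.3]
width: 22.4
grip_force: 48.9
```

>>> servo_tool(increments=[[0.02,0,0,0,0,0,1],[0.02,0,0,0,0,0,1],[0.01,0,0,0,0,0,1],[0,0,0,0,0,0,1],[0,0,0,0,0,0,1]])

```text
clock: 21.9
position: [523.1, 41.3, 39.1]
orientation: [3.14, 0.007, 1.567]
wrist_force: [2.9, -11.9, 2.8]
width: 22.4
grip_force: 48.9
```

>>> servo_tool(increments=[[0.02,0,0,0,0,0,1],[0.01,0,0,0,0,0,1],[0,0,0,0,0,0,1],[0,0,0,0,0,0,1],[0,0,0,0,0,0,1]])

```text
clock: 22.52
position: [523.0, 41.3, 39.2]
orientation: [3.14, 0.009, 1.566]
wrist_force: [3.0, -13.7, 2.5]
width: 22.6
grip_force: 48.9
```

The roller is firmly home, Fy about -13 N held over 1 s. The view before this push showed the end at right-tile (547,238), i.e. about the V's +x face, consistent with home. Now I let go and rise straight up, and find the clamp bar numerically from the first pictures.

>>> servo_tool(increments=[[0,0,0,0,0,0,0.4],[0,0,0,0,0,0,0.2],[0,0,0,0,0,0,0],[0,0,0,0,0,0,0],[0,0,0,0,0,0,0]])

```text
clock: 23.15
position: [522.3, 49.1, 38.7]
orientation: [-3.141, -0.001, 1.57]
wrist_force: [0.1, 0.2, -0.0]
width: 42.8
grip_force: 0.0
```

>>> servo_tool(increments=[[0,0,-0.1,0,0,0,0],[0,0,-0.3,0,0,0,0],[0,0,-0.5,0,0,0,0],[0,0,-0.5,0,0,0,0],[0,0,-0.4,0,0,0,0]])

```text
clock: 23.78
position: [523.5, 48.2, 149.7]
orientation: [3.139, -0.001, 1.569]
wrist_force: [1.1, 0.4, -0.6]
width: 43.0
grip_force: 0.0
```

```bash
cat > bar.py <<'E'
from h import *
F=[523.6,38.4,-1.571]
ims={"top":cv2.imread("pics/top0.png",0),"scene":cv2.imread("pics/scene0.png",0)}
def bar(th,xs): 
    return np.array([[x,42-85*np.cos(th)+10*np.sin(th),57+85*np.sin(th)+10*np.cos(th)] for x in xs])
xs=np.linspace(68,97,15)
for n in ims:
    r=[]
    for th in np.arange(2.7,3.09,.02):
        for dx in np.arange(-6,6.1,1):     # world x shift along image of bar
            q=proj(n,loc(F,bar(th,xs))+[dx,0,0]).astype(np.float32)
            r.append((cv2.remap(ims[n],q[:,:1],q[:,1:],cv2.INTER_LINEAR).mean(),round(th,2),dx))
    r.sort();print(n,r[:12])
print(loc(F,bar(2.9,[82])),proj("top",loc(F,bar(2.9,[64,82,100]))),proj("scene",loc(F,bar(2.9,[64,82,100]))))
for n,(x,y,w,h) in {"top":(190,192,36,18),"scene":(290,180,30,24)}.items(): print(n);print(ims[n][y:y+h,x:x+w])
E
python3 -c "
import numpy as np;np.set_printoptions(linewidth=250)
exec(open('bar.py').read())"
```

```text
top [(np.float64(51.93333333333333), np.float64(2.7), np.float64(-1.0)), (np.float64(52.6), np.float64(2.72), np.float64(-1.0)), (np.float64(52.8), np.float64(2.84), np.float64(-1.0)), (np.float64(52.86666666666667), np.float64(2.82), np.float64(-1.0)), (np.float64(52.93333333333333), np.float64(2.74), np.float64(-1.0)), (np.float64(53.06666666666667), np.float64(2.76), np.float64(-1.0)), (np.float64(53.06666666666667), np.float64(2.8), np.float64(-1.0)), (np.float64(53.2), np.float64(2.78), np.float64(-1.0)), (np.float64(55.2), np.float64(2.86), np.float64(-1.0)), (np.float64(56.4), np.float64(2.74), np.float64(3.0)), (np.float64(56.8), np.float64(2.76), np.float64(3.0)), (np.float64(56.86666666666667), np.float64(2.72), np.float64(3.0))]
scene [(np.float64(57.2), np.float64(2.84), np.float64(-6.0)), (np.float64(57.333333333333336), np.float64(2.86), np.float64(-5.0)), (np.float64(57.86666666666667), np.float64(2.88), np.float64(-4.0)), (np.float64(58.6), np.float64(2.86), np.float64(-4.0)), (np.float64(58.733333333333334), np.float64(2.88), np.float64(-3.0)), (np.float64(58.8), np.
[... 5524 characters left out ...]
204 204 202 202 199 182 131  51  59 128 183 186 183 178 159 159 196 213 209 195 180]
 [195 206 205 206 206 205 205 205 202 204 202 204 204 203 200 189 172 159 183 193 192 188 183 174 146 166 201 214 213 209]
 [204 204 205 204 204 203 203 203 202 202 203 202 202 202 202 203 199 196 200 197 194 193 188 184 170 154 170 204 215 215]
 [199 199 199 199 203 204 204 204 203 202 201 201 202 203 204 203 202 203 202 200 199 198 194 191 185 168 145 172 205 214]
 [192 193 194 196 199 201 203 202 205 202 201 201 202 202 202 204 205 205 204 204 203 202 201 197 190 182 166 145 174 204]
 [188 185 187 192 194 196 199 199 199 201 200 201 202 202 202 204 203 204 205 206 204 205 202 199 193 189 183 163 148 176]]
```

```bash
python3 -c "
from h import *
e=tri(np.array([306.8,198.2]),np.array([212.4,201.2]));print('free end',e)
e=tri(np.array([303.7,195.]),np.array([205.3,201.2]));print('mid-ish',e)
for th in(2.75,2.8,2.85,2.9,2.95):print(th,523.6+42-85*np.cos(th)+10*np.sin(th),57+85*np.sin(th)+10*np.cos(th))
# residual current view of roller end
"
python3 -c "
from plan import *
plan([(600,-20,150,1.5692,3),(650.5,-41.5,110,1.5692,3),(650.5,-41.5,80,1.5692,4)],0.2)"
```

```text
free end [650.74757683 -55.64234639  66.88114203]
mid-ish [649.36908826 -39.82513389  70.6550536 ]
2.75 647.9823121042828 80.19816053812355
2.8 649.038780458395 76.05176935656536
2.85 649.8866953154381 71.85775867358537
2.9 650.5239373298551 67.6266113316926
2.95 650.9489137284789 63.368902995702754
t 23.77 pos [523.5  48.2 149.7] rpy [ 3.139e+00 -1.000e-03  1.569e+00] F [ 1.1  0.4 -0.6] w 43.0 g 0.0
[[-0.38, 0.43, -0.0, 0.01, -0.0, -0.0, 0.2], [-0.38, 0.43, -0.0, 0.01, -0.0, -0.0, 0.2], [-0.38, 0.43, -0.0, 0.01, -0.0, -0.0, 0.2], [-0.12, 0.28, 0.22, 0.0, 0.0, 0.0, 0.2], [-0.12, 0.28, 0.22, 0.0, 0.0, 0.0, 0.2]]
[[-0.12, 0.28, 0.22, 0.0, 0.0, 0.0, 0.2], [-0.0, -0.0, 0.12, 0.0, 0.0, 0.0, 0.2], [-0.0, -0.0, 0.12, 0.0, 0.0, 0.0, 0.2], [-0.0, -0.0, 0.12, 0.0, 0.0, 0.0, 0.2], [-0.0, -0.0, 0.12, 0.0, 0.0, 0.0, 0.2]]
```

>>> servo_tool(increments=[[-0.38,0.43,0,0,0,0,0.2],[-0.38,0.43,0,0,0,0,0.2],[-0.38,0.43,0,0,0,0,0.2],[-0.12,0.28,0.1,0,0,0,0.2],[-0.11,0.28,0.1,0,0,0,0.2]])

```text
clock: 24.4
position: [634.6, -34.7, 136.4]
orientation: [3.14, 0.0, 1.569]
wrist_force: [-0.4, 0.6, 0.4]
width: 34.5
grip_force: 0.0
```

>>> servo_tool(increments=[[-0.1,0.27,0.1,0,0,0,0.2],[0,0,0.2,0,0,0,0.2],[0,0,0.2,0,0,0,0.2],[0,0,0.2,0,0,0,0.2],[0,0,0,0,0,0,0.2]])

```text
clock: 25.02
position: [648.4, -39.0, 91.4]
orientation: [-3.138, -0.001, 1.57]
wrist_force: [-0.5, 0.1, 0.2]
width: 34.3
grip_force: 0.0
```

```bash
python3 -c "
from plan import *
plan([(650.3,-40,61,1.5692,5)],0.2)
import cv2;from h import *
t=cv2.cvtColor(imaging.grab_frame('top'),4);s=cv2.cvtColor(imaging.grab_frame('scene'),4)
cv2.imwrite('pics/c8t.png',t);cv2.imwrite('pics/c8s.png',s)"
```

```text
t 25.02 pos [648.4 -39.   91.4] rpy [-3.138e+00 -1.000e-03  1.570e+00] F [-0.5  0.1  0.2] w 34.3 g 0.0
[[-0.0, 0.01, 0.1, -0.0, -0.0, 0.0, 0.2], [-0.0, 0.01, 0.1, -0.0, -0.0, 0.0, 0.2], [-0.0, 0.01, 0.1, -0.0, -0.0, 0.0, 0.2], [-0.0, 0.01, 0.1, -0.0, -0.0, 0.0, 0.2], [-0.0, 0.01, 0.1, -0.0, -0.0, 0.0, 0.2]]
```

>>> servo_tool(increments=[[0,0.01,0.1,0,0,0,0.2],[0,0.01,0.1,0,0,0,0.2],[0,0.01,0.1,0,0,0,0.2],[0,0,0.1,0,0,0,0.2],[0,0,0.1,0,0,0,0.2]], squeeze=20)

```text
clock: 25.75
position: [651.6, -39.8, 62.4]
orientation: [-3.141, 0.0, 1.57]
wrist_force: [-0.6, -0.9, -0.1]
width: 34.7
grip_force: 0.0
```

>>> servo_tool(increments=[[0,0,0,0,0,0,0.4],[0,0,0,0,0,0,0.5],[0,0,0,0,0,0,0.6],[0,0,0,0,0,0,0.7],[0,0,0,0,0,0,1]])

```text
clock: 26.38
position: [650.0, -39.9, 62.4]
orientation: [-3.138, -0.0, 1.569]
wrist_force: [-2.7, 0.6, 0.4]
width: 9.3
grip_force: 20.2
```

>>> servo_tool(increments=[[0,0,0,0,0,0,1],[0,0,0,0,0,0,1],[0,0,0,0,0,0,1],[0,0,0,0,0,0,1],[0,0,0,0,0,0,1]])

```text
clock: 27.0
position: [650.1, -39.9, 62.2]
orientation: [-3.138, -0.0, 1.569]
wrist_force: [-6.3, -0.0, 0.4]
width: 9.2
grip_force: 20.2
```

Bar pinched (9.2 mm). Now I work out the arc about the hinge in tool units.

```bash
python3 -c "
import numpy as np,json
R=85.59;a=np.linspace(2.997,0.117+0.10,31)
x=-R*np.cos(a);z=R*np.sin(a);c=np.c_[x,z]/60
r=np.diff(np.round(c*100)/100,axis=0).round(2)
for i in range(0,30,5):print(a[i+5].round(2),(565.6+x[i+5]).round(1),z[i+5].round(1)+50,json.dumps([[0,float(p),float(-q),0,0,0,1] for p,q in r[i:i+5]]))
"
```

```text
2.53 635.9 98.9 [[0, -0.02, -0.13, 0, 0, 0, 1], [0, -0.04, -0.12, 0, 0, 0, 1], [0, -0.05, -0.13, 0, 0, 0, 1], [0, -0.06, -0.11, 0, 0, 0, 1], [0, -0.07, -0.11, 0, 0, 0, 1]]
2.07 606.6 125.1 [[0, -0.08, -0.11, 0, 0, 0, 1], [0, -0.09, -0.1, 0, 0, 0, 1], [0, -0.1, -0.08, 0, 0, 0, 1], [0, -0.1, -0.08, 0, 0, 0, 1], [0, -0.12, -0.07, 0, 0, 0, 1]]
1.61 568.7 135.5 [[0, -0.12, -0.06, 0, 0, 0, 1], [0, -0.12, -0.05, 0, 0, 0, 1], [0, -0.13, -0.03, 0, 0, 0, 1], [0, -0.13, -0.02, 0, 0, 0, 1], [0, -0.13, -0.02, 0, 0, 0, 1]]
1.14 530.1 127.9 [[0, -0.13, 0.01, 0, 0, 0, 1], [0, -0.13, 0.01, 0, 0, 0, 1], [0, -0.13, 0.02, 0, 0, 0, 1], [0, -0.13, 0.04, 0, 0, 0, 1], [0, -0.12, 0.05, 0, 0, 0, 1]]
0.68 499.1 103.8 [[0, -0.12, 0.06, 0, 0, 0, 1], [0, -0.11, 0.07, 0, 0, 0, 1], [0, -0.1, 0.08, 0, 0, 0, 1], [0, -0.1, 0.09, 0, 0, 0, 1], [0, -0.09, 0.1, 0, 0, 0, 1]]
0.22 482.0 68.4 [[0, -0.08, 0.11, 0, 0, 0, 1], [0, -0.07, 0.11, 0, 0, 0, 1], [0, -0.05, 0.12, 0, 0, 0, 1], [0, -0.05, 0.13, 0, 0, 0, 1], [0, -0.03, 0.12, 0, 0, 0, 1]]
```

>>> servo_tool(increments=[[0,-0.03,-0.13,0,0,0,1],[0,-0.04,-0.12,0,0,0,1],[0,-0.05,-0.13,0,0,0,1],[0,-0.06,-0.11,0,0,0,1],[0,-0.07,-0.11,0,0,0,1]])

```text
clock: 27.62
position: [637.1, -39.8, 99.7]
orientation: [3.14, 0.0, 1.57]
wrist_force: [-1.5, -0.0, -4.7]
width: 9.0
grip_force: 19.4
```

>>> servo_tool(increments=[[0,-0.08,-0.11,0,0,0,1],[0,-0.09,-0.1,0,0,0,1],[0,-0.1,-0.08,0,0,0,1],[0,-0.1,-0.08,0,0,0,1],[0,-0.12,-0.07,0,0,0,1]])

```text
clock: 28.25
position: [610.2, -39.9, 127.9]
orientation: [3.133, 0.001, 1.57]
wrist_force: [5.1, 0.0, 4.0]
width: 9.0
grip_force: 19.7
```

>>> servo_tool(increments=[[0,-0.12,-0.06,0,0,0,1],[0,-0.12,-0.05,0,0,0,1],[0,-0.13,-0.03,0,0,0,1],[0,-0.13,-0.02,0,0,0,1],[0,-0.13,-0.01,0,0,0,1]])

```text
clock: 28.88
position: [573.3, -40.0, 139.7]
orientation: [3.131, -0.0, 1.57]
wrist_force: [3.6, 0.5, 10.5]
width: 9.0
grip_force: 20.9
```

>>> servo_tool(increments=[[0,-0.13,0.01,0,0,0,1],[0,-0.13,0.01,0,0,0,1],[0,-0.13,0.02,0,0,0,1],[0,-0.13,0.04,0,0,0,1],[0,-0.12,0.05,0,0,0,1]])

```text
clock: 29.5
position: [531.2, -40.0, 130.6]
orientation: [3.139, -0.001, 1.57]
wrist_force: [-3.0, 0.3, 11.3]
width: 8.7
grip_force: 21.9
```

>>> servo_tool(increments=[[0,-0.12,0.03,0,0,0,1],[0,-0.11,0.06,0,0,0,1],[0,-0.1,0.08,0,0,0,1],[0,-0.1,0.09,0,0,0,1],[0,-0.09,0.1,0,0,0,1]])

```text
clock: 30.12
position: [499.5, -39.8, 105.6]
orientation: [3.141, 0.0, 1.57]
wrist_force: [0.9, -2.5, 2.7]
width: 9.0
grip_force: 21.7
```

```bash
python3 -c "
from plan import *
import time
s=env.state();p=s['position']
x=p[0]-565.6; psi=np.arccos(-x/85.59); print(p.round(1),s['wrist_force'].round(1),'theta',psi-.117,'bar-tcp',57+85.59*np.sin(psi)-p[2])"
```

```text
[499.5 -39.8 105.6] [ 0.9 -2.5  2.7] theta 0.5720073325093739 bar-tcp 5.81885133415409
```

>>> servo_tool(increments=[[0,-0.08,0.11,0,0,0,1],[0,-0.07,0.11,0,0,0,1],[0,-0.05,0.12,0,0,0,1],[0,-0.05,0.12,0,0,0,1],[0,-0.03,0.1,0,0,0,1]])

```text
clock: 30.75
position: [482.7, -39.8, 72.0]
orientation: [-3.141, 0.0, 1.569]
wrist_force: [1.6, -2.1, 2.1]
width: 9.2
grip_force: 22.5
```

>>> servo_tool(increments=[[0,-0.01,0.03,0,0,0,1],[0,0,0.03,0,0,0,1],[0,0,0.02,0,0,0,1],[0,0,0,0,0,0,1],[0,0,0,0,0,0,1]])

```text
clock: 31.38
position: [481.6, -39.8, 67.4]
orientation: [-3.14, 0.0, 1.569]
wrist_force: [-1.0, -2.3, 0.4]
width: 9.3
grip_force: 22.5
```

>>> servo_tool(increments=[[0,0,0.02,0,0,0,1],[0,0,0.02,0,0,0,1],[0,0,0.01,0,0,0,1],[0,0,0,0,0,0,1],[0,0,0,0,0,0,1]], squeeze=50)

```text
clock: 32.0
position: [481.1, -39.8, 64.4]
orientation: [-3.139, -0.0, 1.569]
wrist_force: [-5.1, -2.5, 3.4]
width: 8.2
grip_force: 48.8
```

>>> servo_tool(increments=[[0,0,0.01,0,0,0,1],[0,0,0,0,0,0,1],[0,0,0.01,0,0,0,1],[0,0,0,0,0,0,1],[0,0,0,0,0,0,1]])

```text
clock: 32.62
position: [480.9, -39.8, 63.2]
orientation: [-3.139, -0.0, 1.569]
wrist_force: [-5.5, -2.6, 5.2]
width: 8.1
grip_force: 48.9
```

>>> servo_tool(increments=[[0,0,0.01,0,0,0,1],[0,0,0,0,0,0,1],[0,0,0,0,0,0,1],[0,0,0,0,0,0,1],[0,0,0,0,0,0,1]])

```text
clock: 33.25
position: [480.8, -39.8, 62.7]
orientation: [-3.138, -0.0, 1.569]
wrist_force: [-5.7, -3.1, 5.1]
width: 8.2
grip_force: 48.9
```

>>> servo_tool(increments=[[0,0,0.01,0,0,0,1],[0,0,0,0,0,0,1],[0,0,0,0,0,0,1],[0,0,0,0,0,0,1],[0,0,0,0,0,0,1]])

```text
clock: 33.88
position: [480.6, -39.8, 61.6]
orientation: [-3.138, -0.0, 1.569]
wrist_force: [-4.9, -3.0, 1.3]
width: 8.2
grip_force: 49.3
```

>>> servo_tool(increments=[[0,0,0.01,0,0,0,1],[0,0,0,0,0,0,1],[0,0,0,0,0,0,1],[0,0,0,0,0,0,1],[0,0,0,0,0,0,1]])

```text
clock: 34.5
position: [480.5, -39.8, 60.9]
orientation: [-3.138, -0.0, 1.569]
wrist_force: [-3.7, -3.4, 1.9]
width: 8.4
grip_force: 49.3
```

>>> servo_tool(increments=[[0,0,0.01,0,0,0,1],[0,0,0,0,0,0,1],[0,0,0,0,0,0,1],[0,0,0,0,0,0,1],[0,0,0,0,0,0,1]])

```text
clock: 35.12
position: [480.4, -39.8, 60.3]
orientation: [-3.138, -0.0, 1.569]
wrist_force: [-3.9, -3.3, 1.6]
width: 8.0
grip_force: 49.3
```

```bash
python3 -c "
from h import *
t=cv2.cvtColor(imaging.grab_frame('top'),4);s=cv2.cvtColor(imaging.grab_frame('scene'),4)
cv2.imwrite('pics/c9.png',np.hstack([crop(t,155,205,80,100,5),crop(s,235,165,66,83,6)[:500,:396]]))
" 2>&1; ls pics
```

```text
Traceback (most recent call last):
ValueError: all the input array dimensions except for the concatenation axis must match exactly, but along dimension 0, the array at index 0 has size 500 and the array at index 1 has size 498
c1.png
c2.png
c3.png
c4.png
c5.png
c6.png
c7.png
c8s.png
c8t.png
scene0.png
top0.png
```

>>> servo_tool(increments=[[0,0,0.01,0,0,0,1],[0,0,0,0,0,0,1],[0,0,0.01,0,0,0,1],[0,0,0,0,0,0,1],[0,0,0,0,0,0,1]])

```text
clock: 35.85
position: [480.3, -39.8, 59.1]
orientation: [-3.137, -0.0, 1.569]
wrist_force: [-4.9, -2.9, 1.6]
width: 8.5
grip_force: 49.3
```

>>> servo_tool(increments=[[0,0,0.01,0,0,0,1],[0,0,0,0,0,0,1],[0,0,0.01,0,0,0,1],[0,0,0,0,0,0,1],[0,0,0,0,0,0,1]])

```text
clock: 36.48
position: [480.1, -39.8, 57.9]
orientation: [-3.137, -0.0, 1.569]
wrist_force: [-4.5, -2.7, 1.8]
width: 8.0
grip_force: 49.4
```

```bash
python3 -c "
from h import *
F=[523.6,39.2,-1.571]
for n in('scene','top'):
  im=imaging.grab_frame(n).astype(int);cv2.imwrite('pics/n_%s.png'%n,im[:,:,::-1]);m=((im[:,:,0]>im[:,:,1]*1.6+15)).astype(np.float32)
  sub=m[150:280,120:320];ys,xs=np.nonzero(sub);print(n,len(xs),(xs.min()+120,xs.max()+120,ys.min()+150,ys.max()+150) if len(xs) else None)
  pts=np.c_[xs+120,ys+150]; 
  for th in(-.1,-.05,0,.05,.1,.15,.2):
    A=np.array([[50,42-s*np.cos(th),57+s*np.sin(th)+8] for s in(15,42,75)]);print(th,proj(n,loc(F,A)).round(1).tolist())
  for y in range(ys.min(),ys.max()+1,1): 
    r=np.nonzero(sub[y])[0]
    if len(r):print((y+150,r.min()+120,r.max()+120,len(r)),end=' ')
  print()
"
```

```text
scene 169 (np.int64(195), np.int64(276), np.int64(153), np.int64(202))
-0.1 [[270.4, 200.0], [262.1, 202.7], [251.7, 206.2]]
-0.05 [[270.4, 199.7], [262.0, 202.1], [251.6, 205.0]]
0 [[270.4, 199.5], [262.0, 201.5], [251.5, 203.9]]
0.05 [[270.4, 199.3], [261.9, 200.8], [251.5, 202.7]]
0.1 [[270.4, 199.1], [262.0, 200.2], [251.5, 201.6]]
0.15 [[270.4, 198.8], [262.0, 199.5], [251.6, 200.4]]
0.2 [[270.4, 198.6], [262.1, 198.9], [251.7, 199.2]]
(153, np.int64(234), np.int64(235), 2) (162, np.int64(263), np.int64(265), 3) (163, np.int64(263), np.int64(267), 5) (164, np.int64(263), np.int64(269), 7) (165, np.int64(265), np.int64(272), 8) (166, np.int64(263), np.int64(274), 8) (167, np.int64(263), np.int64(274), 12) (168, np.int64(263), np.int64(273), 11) (169, np.int64(265), np.int64(270), 6) (170, np.int64(268), np.int64(271), 4) (171, np.int64(267), np.int64(273), 7) (172, np.int64(265), np.int64(273), 9) (173, np.int64(266), np.int64(270), 5) (174, np.int64(267), np.int64(267), 1) (180, np.int64(195), np.int64(203), 6) (181, np.int64(195), np.int64(204), 10) (182, np.int64(195), np.int6
[... 773 characters left out ...]
5, np.int64(194), np.int64(200), 7) (166, np.int64(195), np.int64(200), 6) (167, np.int64(196), np.int64(200), 5) (168, np.int64(196), np.int64(198), 3) (234, np.int64(190), np.int64(191), 2) (235, np.int64(188), np.int64(192), 5) (236, np.int64(188), np.int64(192), 5) (237, np.int64(188), np.int64(192), 5) (238, np.int64(188), np.int64(192), 5) (239, np.int64(188), np.int64(192), 5) (240, np.int64(187), np.int64(192), 6) (241, np.int64(187), np.int64(187), 1) (242, np.int64(187), np.int64(187), 1) (244, np.int64(187), np.int64(187), 1) (245, np.int64(187), np.int64(187), 1) [ WARN:0@1.460] global loadsave.cpp:1063 imwrite_ Unsupported depth image for selected encoder is fallbacked to CV_8U.
```

>>> servo_tool(increments=[[0,0,0.01,0,0,0,1],[0,0,0,0,0,0,1],[0,0,0.01,0,0,0,1],[0,0,0,0,0,0,1],[0,0,0,0,0,0,1]])

```text
clock: 37.2
position: [480.1, -39.8, 57.3]
orientation: [-3.137, -0.001, 1.569]
wrist_force: [-7.5, -2.4, 7.9]
width: 8.3
grip_force: 50.0
```

>>> servo_tool(increments=[[0,0,0.01,0,0,0,1],[0,0,0,0,0,0,1],[0,0,0,0,0,0,1],[0,0,0,0,0,0,1],[0,0,0,0,0,0,1]])

```text
clock: 37.83
position: [480.1, -39.8, 57.1]
orientation: [-3.137, -0.001, 1.569]
wrist_force: [-7.5, -3.9, 10.8]
width: 8.4
grip_force: 50.3
```

Contact: about 10.8 N at the bar, so about 20 N at the pad. I hold, then release and rise.

>>> servo_tool(increments=[[0,0,0,0,0,0,1],[0,0,0,0,0,0,1],[0,0,0,0,0,0,1],[0,0,0,0,0,0,1],[0,0,0,0,0,0,1]])

```text
clock: 38.45
position: [480.1, -39.8, 57.1]
orientation: [-3.137, -0.001, 1.569]
wrist_force: [-8.3, -3.1, 10.4]
width: 7.8
grip_force: 50.3
```

>>> servo_tool(increments=[[0,0,0,0,0,0,0.65],[0,0,0,0,0,0,0.55],[0,0,0,0,0,0,0.5],[0,0,0,0,0,0,0.5],[0,0,0,0,0,0,0.5]])

```text
clock: 39.08
position: [482.6, -39.5, 56.9]
orientation: [3.141, -0.0, 1.57]
wrist_force: [-0.0, -0.0, -0.1]
width: 21.3
grip_force: 0.0
```

>>> servo_tool(increments=[[0,0,-0.05,0,0,0,0.5],[0,0,-0.1,0,0,0,0.5],[0,0,-0.2,0,0,0,0.5],[0,0,-0.4,0,0,0,0.5],[0,0,-0.5,0,0,0,0.5]])

```text
clock: 39.7
position: [482.1, -39.7, 133.0]
orientation: [-3.141, 0.0, 1.569]
wrist_force: [-0.4, 0.2, -0.5]
width: 21.4
grip_force: 0.0
```

>>> servo_tool(increments=[[0,-0.2,-0.5,0,0,0,0.5],[-0.5,-0.5,-0.5,0,0,0,0.5],[-0.8,-0.3,0,0,0,0,0.5],[-0.8,0,0,0,0,0,0.5],[0,0,0,0,0,0,0.5]])

```text
clock: 40.33
position: [421.3, -170.6, 193.4]
orientation: [3.139, 0.003, 1.56]
wrist_force: [-0.8, 0.8, -0.3]
width: 21.5
grip_force: 0.0
```

```bash
python3 -c "
from h import *
t=cv2.cvtColor(imaging.grab_frame('top'),4);s=cv2.cvtColor(imaging.grab_frame('scene'),4)
cv2.imwrite('pics/c9.png',np.hstack([crop(t,130,205,80,100,5),crop(s,225,155,80,100,5)]))
"
```

```text
(no output)
```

View pics/c9.png

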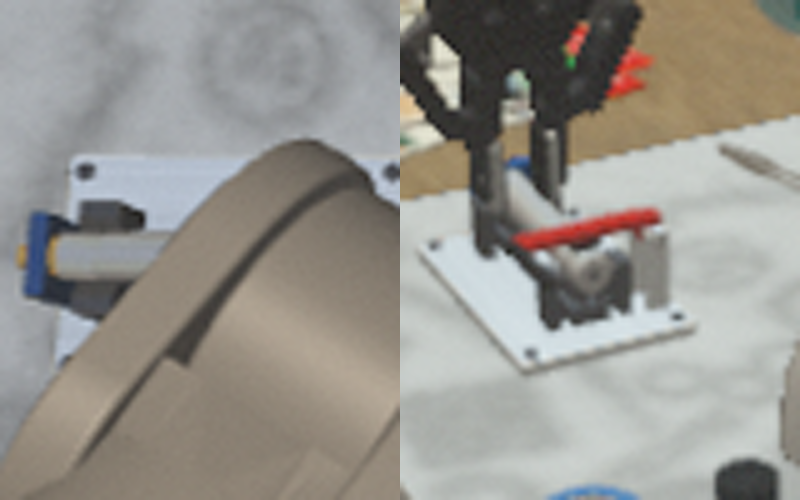

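The last picture shows the roller's end touching the stop button (left tile (50,257)) and the red clamp lying across the roller (right tile (520,240) to (660,215)). The gripper is well clear, so I hand in.

```bash
python3 -c "
from plant import job
print(job.job_done())"
```

```text
the job is handed in; nothing more can be done
None
```

The roller is seated in the Vs and was pressed home against the stop at about 10 N; the clamp was pressed down at about 20 N on the pad and stayed down. I handed the job in at about 40 s and got no verdict back.

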